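Load the spray-can shaker and hold its dial on three

ROBOT

A 6-joint arm with a two-finger parallel gripper is mounted at the origin on a cart in front of the work surface, level with it; the furniture and walls round the work are solid. World frame = base frame: x ahead of the robot, y to its left, z up, the work surface at z = 0. Lengths are in m, angles in rad, forces in N, time in s.
With the tool pointing down it reaches from about 0.35 to 0.975 m from the base axis. Payload 4.9 kg.
Tool frame: the origin (TCP) lies between the finger pads; the fingertips stand 19 mm ahead of it and the grasp point (between the pads) is the TCP; z points along the fingers, y is the line along which they close (so a half turn about z gives the same grasp; the last joint's range is limited). The gripper opens to 85 mm and grips with 20 to 120 N. Pads are 22 mm wide; open, the fingers measure 114 mm over their backs; the gripper's body (76 mm by 85 mm) begins 54 mm behind the grasp point. The pads swing forward as they close: fully open they stand 13 mm farther back than shut.
Start: joints at [-1.436, 0.053, 1.613, -0, 1.476, -0.119], TCP at [0.157, -0.605, 0.25] pointing down, gripper open.
Joint ranges: [-3.01, 3.01], [-1.01, 2.22], [0.06, 2.58], [-1.02, 4.17], [0.09, 2.62], [-3.14, 3.14]. Speed limits (rad/s): [2.57, 2.57, 3.14, 3.14, 3.14, 3.14].

INTERFACE

Orientations are given as a rotation vector (axis times angle).
In Python, from station import ctrl gives the robot as it stands. The module is installed in compiled form; this text tells all that it offers.
- The arm moves only by the tool servo_tool, never from a script. Its argument "increments" is a list that holds one entry, the list of rows, each a list of 5 numbers: the finger opening in cm, from 0 to 8.54, then the shift along the tool's x, y, z in cm, then the turn about the tool's z in degrees. A call has 1 to 5 rows; each row is the pose to reach, as a shift and turn from the pose commanded when the call began, along the tool's axes at that moment; what a row does not reach only later rows make up. A row lasts 1/10 s, in which the tool goes at most 50 mm and 8.59 degrees, less where a joint would pass 70% of its speed; a pose out of reach is approached as far as the arm can. A call with a gripper value outside its range is refused whole. The fingers move at their own pace and stop on an object; "newtons" is the grip in N (left out, the last holds). Time passes only in rows, so rows that repeat a pose let the fingers close. It gives the time, the measured TCP pose, the force, the opening and the grip force at its end, in the units of the state.
- ctrl.get_obs(): the state, without advancing time (a new reading comes with each control period).
- ctrl.get_image(name): name is "scene" or "top" or "wrist"; returns a dict with "img" (384x512x3 uint8, red, green, blue), "fx", "fy", "cx", "cy" (pixels), "rvec" (rotation vector, rad) and "tvec" (3), from world to camera coordinates, as OpenCV has them; the wrist camera has in their place "mount" (4x4, takes a point from camera to tool coordinates, whose origin is the TCP and whose axes are the flange's). Camera axes: x right, y down, z forward; pixel columns grow to the right and rows downward; lengths in m; the calibration is good to about 2 mm. A picture is of the moment at which its call begins: read the wrist's pose just before it. There is no depth.
- ctrl.finish_job(): hands the job in; it is judged then, once.
The state is a dict: "t": time; "q": joint angles; "dq": joint speeds; "effort": joint torques, N m; "tool_pos": TCP position; "tool_rot": TCP orientation; "contact_force": force on the tool from outside, world axes, zero at the start; "wrist_torque": the same for the moment, N m; "opening": finger opening in m; "grip_force": force on a finger pad.
Only numpy, scipy, OpenCV 4.12 (cv2) and the standard library are available. Lean on these libraries where they do the work, as an engineer would, in place of code of your own. Each camera call takes 0.05 s, during which the arm holds its last target. There are 200 camera calls.

TASK

Stand the spray can upright in the dished seat of the bench shaker and, with the can, press the seat all the way down so that it latches, then let the can go, without disturbing the nail jar and the paint tin nearby. Next turn the shaker's spring-return dial clockwise past its first two clicks to the third (the three-dot mark), not on to its end stop, and keep holding it there. The program finishes with the gripper still holding the dial at three.

Things in the scene. Friction and masses are not known exactly. Their poses are not given: they have to be found in the camera images.
- can_mid (a point): Spray can standing upright on the bench: white and dark blue metal cylinder 67 mm across, 189 mm tall with its nozzle; the straight body goes up to 175 mm, then a 16 mm wide nozzle. 0.18 to 0.36 kg. This point is on its axis, half-way up (94.5 mm above its base); z along its axis.
- seat_floor (a point): Centre of the floor of the shaker's seat, a round aluminium dish on a plunger (floor 75 mm above the bench when up, 63 mm when latched down). The dish is 78 mm wide inside with a rim 8 mm high above the floor, 88 mm outside; the can stands in it with about 5 mm to spare all round. z up.
- seat (a joint): Downward travel of the seat in m: 0 up, 0.012 fully down on its stop. Sprung: the force rises to about 9 N near 3 mm; past about 7 mm it snaps over and stays latched fully down by itself. The can's weight alone sinks it no more than 1.5 mm.
- dial_grip (a point): Point on the dial's upright axis where its grip bar is to be held. The bar is black, 50 mm long, 14 mm thick and 36 mm tall, its top 13 mm above this point, and stands on a round grey skirt (54 mm across) whose top is 23 mm below this point. x points along the bar to its pointed nose (white line), z up, y across the bar; the frame turns with the dial.
- dial (a joint): Angle of the dial in rad, growing clockwise as seen from above: 0 at rest (nose at the bar mark), clicks at 0.4 (one dot), 0.8 (two dots) and 1.2 (three dots), end stop at 1.6. A spring of 0.08 N m at rest, 0.14 N m at 1.2 turns it back to 0 whenever it is let go; the clicks add or take 0.05 N m and do not hold it.
- shaker: Bench shaker, fixed to the bench: grey housing 136 x 336 mm, 45 mm high. Origin at the centre of its underside; x to its back, y along its length to the seat. The seat's axis is at y = +98 mm, the dial's at y = -98 mm. The dial has a dark scale plate 120 mm across with white marks: a bar at rest (0.6 rad to the left of +x), then one, two and three dots going clockwise.
- jar_mid (a point): Centre of the nail jar, a bystander: glass jar with a yellow lid, 75 mm across, 97 mm tall, upright on the bench.
- tin_mid (a point): Centre of the paint tin, a bystander: 77 mm across, 77 mm tall, upright on the bench.
There are look-alikes about, which are no part of the job. What is meant by the part that bears can_mid is not green or yellow, and is the smaller of those in its own colour.

How it is judged:
On the way, in this order (a step that is already met when the one before it is completed fails the run):
1. the can stands in the seat and is pressed down by the gripper until the seat is fully down (horizontal distance between can_mid and seat_floor below 0.012 m and z of can_mid in the frame of seat_floor between 0.0885 and 0.1005 m and angle between can_mid's own z axis and vertical below 0.1 rad and value of joint seat above 0.0105 m and contact force between the fingers and can above 0.5 N), for 0.1 s.
2. the can is let go and the seat stays latched (horizontal distance between can_mid and seat_floor below 0.012 m and z of can_mid in the frame of seat_floor between 0.0885 and 0.1005 m and angle between can_mid's own z axis and vertical below 0.1 rad and value of joint seat above 0.0105 m and contact force between each of the arm, the fingers and can below 0.1 N), for 0.3 s.
3. the dial is turned to the third click and held there (value of joint dial between 1.05 and 1.35 rad and contact force between the fingers and dial above 0.5 N), for 0.5 s.
At the end, for the whole second after the job is handed in: The gripper holds the dial still at the third click (1.2 rad, within 0.15 rad) while the can stands upright (within 0.1 rad) and free in the seat (within 12 mm of its centre), with the seat latched at least 10.5 mm down (all of step 3 and horizontal distance between can_mid and seat_floor below 0.012 m and z of can_mid in the frame of seat_floor between 0.0885 and 0.1005 m and angle between can_mid's own z axis and vertical below 0.1 rad and value of joint seat above 0.0105 m and contact force between the fingers and can below 0.1 N and velocity of joint dial between -0.1 and 0.1 rad/s); the arm keeps its last pose, push and grip.
It fails at once if the seat is pressed down without the can in it (value of joint seat above 0.005 m and horizontal distance between can_mid and seat_floor above 0.02 m).
It fails at once if the dial is run on to its end stop (value of joint dial above 1.56 rad).
It fails at once if the nail jar is moved (distance of jar_mid from where it was at the start of the episode above 0.03 m).
It fails at once if the paint tin is moved (distance of tin_mid from where it was at the start of the episode above 0.03 m).
It also fails if it takes over 48 s, if anything falls off the work surface, if the arm or the gripper's body presses on something with over 40 N, if the wrist force passes 120 N, or if a joint passes its speed limit or range.

## Working session

There is one attempt and no reset: what is moved stays moved. The work goes in short steps, Python scripts to look and compute and a tool call to move; the robot and the scene stay as the last step left them, time stands still between calls to the robot, and variables do not carry over. Pictures are saved under pics/ and viewed, at most 10 in all, crops included, and the job is handed in when it is done.

Besides the shell and the picture viewer there is one more tool, called after ">>>" in YAML: its name, and indented under it one key for each argument. servo_tool: Moves the arm, as the interface text tells. Its arguments: {"type":"object","properties":{"increments":{"type":"array"},"newtons":{"type":"number"}},"required":["increments"]}

```bash
mkdir -p pics; cat > h.py <<'E'
import numpy as np, cv2
from station import ctrl
def grab(n,save=None):
    d=ctrl.get_image(n)
    if save: cv2.imwrite('pics/'+save,cv2.cvtColor(d['img'],cv2.COLOR_RGB2BGR))
    return d
def cam(d):
    if 'mount' in d:
        o=ctrl.get_obs();T=np.eye(4);T[:3,:3]=cv2.Rodrigues(np.array(o['tool_rot'],float))[0];T[:3,3]=o['tool_pos']
        M=T@np.array(d['mount']);return M[:3,:3],M[:3,3]
    R=cv2.Rodrigues(np.array(d['rvec'],float))[0];return R.T,-R.T@np.array(d['tvec'],float).ravel()
def ray(d,u,v):
    R,c=cam(d);return c,R@np.array([(u-d['cx'])/d['fx'],(v-d['cy'])/d['fy'],1.])
def onz(d,u,v,z):
    c,r=ray(d,u,v);return c+r*(z-c[2])/r[2]
def proj(d,p):
    R,c=cam(d);x=R.T@(np.array(p)-c);return x[0]/x[2]*d['fx']+d['cx'],x[1]/x[2]*d['fy']+d['cy']
E
python3 - <<'E'
from h import *
a=grab('scene','s.png');b=grab('top','t.png')
im=np.vstack([a['img'],b['img']])[:,:,::-1]
cv2.imwrite('pics/s1.png',cv2.resize(a['img'][:,:,::-1],(800,600),interpolation=2))
cv2.imwrite('pics/t1.png',cv2.resize(b['img'][:,:,::-1],(800,600),interpolation=2))
for d in(a,b): print(cam(d)[1],cam(d)[0][:,2])
print(ctrl.get_obs())
E
```

```text
[-0.68084145 -0.90372239  0.87946178] [ 0.74042233  0.46899818 -0.48147219]
[-0.08660491  0.10468769  1.61183674] [ 0.36622721 -0.14185454 -0.91964935]
{'t': 0.1, 'q': array([-1.43595872e+00,  5.33320708e-02,  1.61414885e+00,  8.08146456e-06,
        1.47598491e+00, -1.19032429e-01]), 'dq': array([ 0.00042912, -0.00076354, -0.00428609, -0.00112119,  0.00077793,
        0.00086028]), 'effort': array([-3.25058090e-05, -3.94903135e+01, -3.71362281e+01, -9.03575506e-05,
        3.91333466e-03, -1.38245281e-05]), 'tool_pos': array([ 0.15688224, -0.60445224,  0.24916504]), 'tool_rot': array([-3.11445921e+00, -3.97469760e-01,  1.06100565e-05]), 'contact_force': array([-0.00615981,  0.39293813, -0.70017948]), 'wrist_torque': array([0.0330107 , 0.0168832 , 0.06993466]), 'grip_force': 0.0, 'opening': 0.0851816992561412}
```

View pics/s1.png

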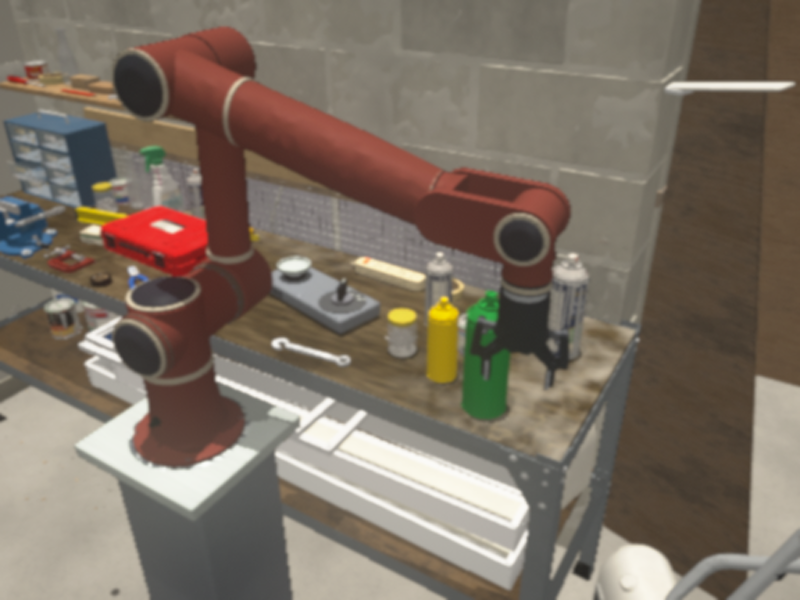

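View pics/t1.png

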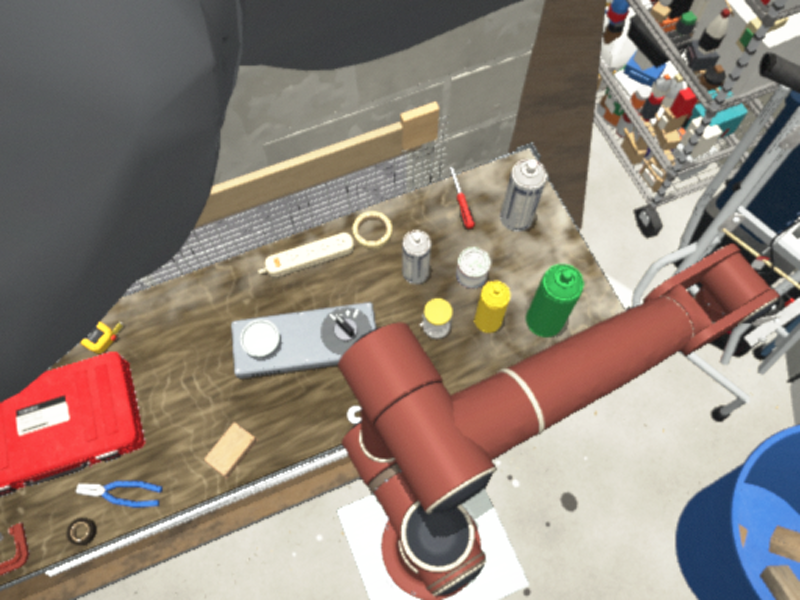

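Candidates in the top view (800×600 px): silver/white small can (416,257), silver/white large can (524,195), yellow (492,305) and green (557,300). The small silver/white one fits: it isn't green or yellow, and it is the smaller of its own colour. I'll confirm this in a crop. The shaker is at (305,340), the jar at (437,318) and the tin at (473,266).

```bash
python3 - <<'E'
from h import *
a=grab('top');im=a['img'][95:250,140:360]
cv2.imwrite('pics/c1.png',cv2.resize(im[:,:,::-1],None,fx=3.6,fy=3.6,interpolation=2))
s=1/1.5625
for n,u,v,z in[('cantop',416,236,.18),('canbase',415,279,0),('bigtop',527,163,.189),('seat',261,338,.08),('dial',347,322,.09),('jar',438,309,.097),('tin',474,256,.077)]: print(n,onz(a,u*s,v*s,z).round(3))
E
```

```text
cantop [ 0.61  -0.228  0.18 ]
canbase [ 0.588 -0.22   0.   ]
bigtop [ 0.681 -0.543  0.189]
seat [0.556 0.178 0.08 ]
dial [ 0.512 -0.016  0.09 ]
jar [ 0.457 -0.219  0.097]
tin [ 0.556 -0.358  0.077]
```

View pics/c1.png

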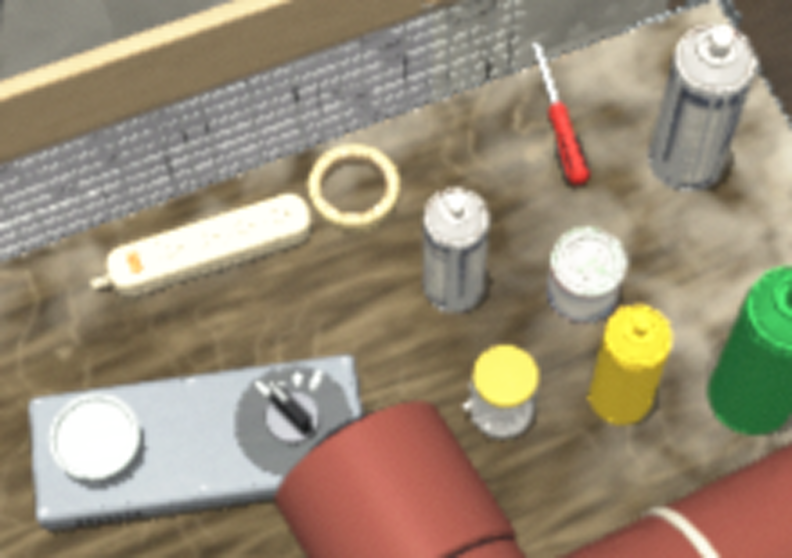

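The crop confirms it. The small white/blue can (crop 456,215 top, 456,300 base) is clearly smaller than its twin (715,45), so its axis is near (0.61,-0.23). The seat is at crop (95,440) and the dial bar at (290,405), nose up-left. Measured seat–dial distance is 0.199 m against 0.196 m given. I'll rise, then approach.

>>> servo_tool:
  increments:
    - [[8.54, 0, 0, -5, 0], [8.54, 0, 0, -10, 0], [8.54, 4.5, -2, -10, 0], [8.54, 9, -4.4, -10, 0], [8.54, 13.5, -6.6, -10, 0]]
  newtons: 40

```text
t: 0.65
tool_pos: [0.2709, -0.5069, 0.3505]
tool_rot: [3.116, 0.395, 0.0]
contact_force: [1.0, -0.7, -0.2]
opening: 0.0855
grip_force: 0.0
```

>>> servo_tool:
  increments:
    - [[8.54, 4.5, -2.2, 0, 0], [8.54, 9, -4.4, 0, 0], [8.54, 13.5, -6.6, 0, 0], [8.54, 18, -8.8, 0, 0], [8.54, 22.5, -11, 0, 0]]

```text
t: 1.15
tool_pos: [0.4612, -0.3435, 0.35]
tool_rot: [-3.116, -0.397, 0.0]
contact_force: [0.7, -1.4, -0.3]
opening: 0.0859
grip_force: 0.0
```

>>> servo_tool:
  increments:
    - [[8.54, 4.5, -2.2, 0, 0], [8.54, 9, -4.4, 0, 0], [8.54, 13, -6.5, 0, 0], [8.54, 13, -6.5, 0, 0], [8.54, 13, -6.5, 0, 0]]

```text
t: 1.65
tool_pos: [0.57, -0.2488, 0.3496]
tool_rot: [-3.116, -0.401, 0.002]
contact_force: [-0.5, -0.3, -0.1]
opening: 0.0857
grip_force: 0.0
```

```bash
cat >> h.py <<'E'
def to(p,yaw=None):
    o=ctrl.get_obs();R=cv2.Rodrigues(np.array(o['tool_rot'],float))[0]
    print('t',round(o['t'],2),'pos',o['tool_pos'].round(4),'yaw',round(np.arctan2(R[1,0],R[0,0]),3),'inc cm',(100*R.T@(np.array(p)-o['tool_pos'])).round(2))
E
python3 - <<'E'
from h import *
w=grab('wrist','w1.png');t=grab('top')
to([.612,-.23,.3])
cv2.imwrite('pics/w1t.png',np.hstack([cv2.resize(x['img'][:,:,::-1],(400,300)) for x in(w,t)]))
print(w['fx'],w['cx'],cam(w)[1])
for n,p in[('can',(.612,-.23,.175)),('seat',(.556,.178,.083)),('dial',(.512,-.016,.09))]: print(n,np.round(proj(w,p)),np.round(proj(t,p)))
E
```

```text
t 1.75 pos [ 0.569  -0.2502  0.35  ] yaw 0.253 inc cm [ 4.67 -0.88  5.  ]
272.78052503974106 251.30967035868395 [ 0.64532004 -0.22960722  0.47360284]
can [244. 133.] [266. 151.]
seat [-59.  89.] [167. 216.]
dial [ 82. 157.] [222. 206.]
```

View pics/w1t.png

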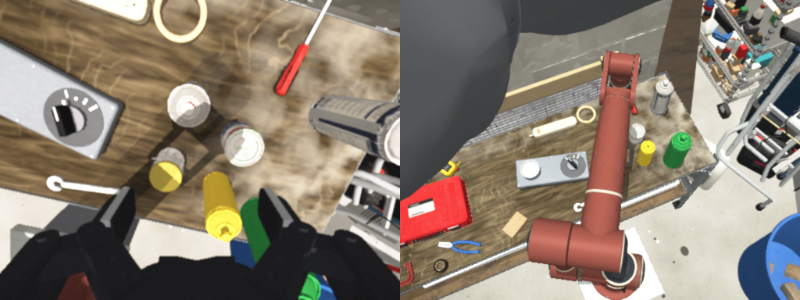

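The wrist picture shows the can's top at (188,105) of 400×300, i.e. (241,134) full-size against (244,133) predicted. The dial is at (72,118) left. The top view now shows the shaker clear, with the seat at (529,170) and dial at (571,163). Next I'll refine both by contours.

```bash
python3 - <<'E'
from h import *
w=grab('wrist');t=grab('top')
g=cv2.cvtColor(w['img'],cv2.COLOR_RGB2GRAY);
def ell(img,lo,hi,x0,y0,x1,y1):
    m=cv2.inRange(img[y0:y1,x0:x1],lo,hi)
    cs=sorted(cv2.findContours(m,cv2.RETR_EXTERNAL,2)[0],key=cv2.contourArea)[::-1][:2]
    for c in cs:
        if len(c)>5:
            e=cv2.fitEllipse(cv2.convexHull(c)); print(np.add(e[0],(x0,y0)).round(1),np.round(e[1],1),cv2.contourArea(c)); 
    e=cv2.fitEllipse(cv2.convexHull(cs[0]));return np.add(e[0],(x0,y0))
c=ell(g,165,255,205,95,280,170); print('can',onz(w,*c,.172))
gt=cv2.cvtColor(t['img'],cv2.COLOR_RGB2GRAY)
s=ell(gt,185,255,145,195,192,240); print('seat',onz(t,*s,.083))
# shaker scale plate (dark) in wrist and top
p=ell(g,40,115,40,100,145,205);print('plate w',onz(w,*p,.047))
im=np.hstack([cv2.resize(w['img'][95:205,40:150,::-1],(400,400),interpolation=2),cv2.resize(t['img'][180:260,140:250,::-1],(400,290),interpolation=2)[:290].__class__(0) if False else cv2.resize(t['img'][185:255,145:250,::-1],(400,400),interpolation=2)])
cv2.imwrite('pics/d1.png',im)
E
```

```text
[239.5 132.5] [53.9 55.5] 1672.0
can [ 0.61053663 -0.22611005  0.172     ]
[171.8 219.2] [40.9 59.6] 1331.5
seat [0.53736754 0.16567963 0.083     ]
[ 72.8 201.1] [30.  79.1] 902.0
[121.2 205.3] [2.7 4.4] 428.0
plate w [0.41749532 0.01799612 0.047     ]
```

View pics/d1.png

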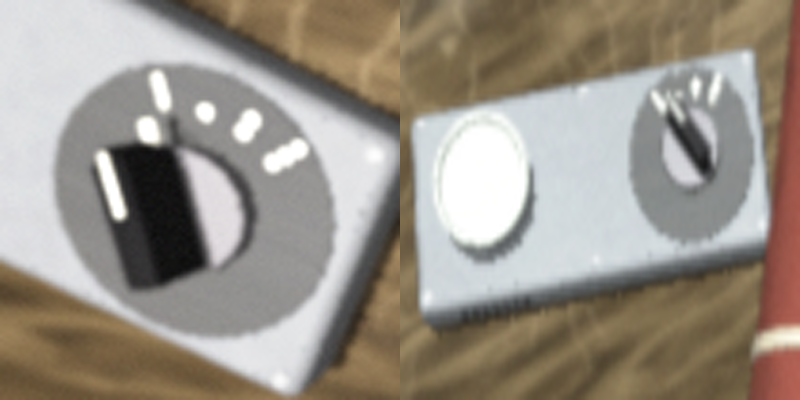

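In the wrist crop the plate centre is at (194,200), i.e. full-size pixel (93.4,150). In the top crop the seat rim centre is full-size (166.5,216.7) and the plate (221.4,212.3). I'll convert these and descend on the can.

```bash
python3 - <<'E'
from h import *
w=grab('wrist');t=grab('top')
s=onz(t,166.5,216.7,.083);p=onz(t,221.4,212.3,.046);q=onz(w,93.4,150,.046)
print('seat',s,'plate top',p,'plate wrist',q,np.linalg.norm((s-p)[:2]),np.linalg.norm((s-q)[:2]))
to([.611,-.227,.15])
E
```

```text
seat [0.55370309 0.17990347 0.083     ] plate top [ 0.5071473  -0.00849017  0.046     ] plate wrist [ 0.51251245 -0.00809716  0.046     ] 0.19406082597997729 0.19246014080706778
t 1.95 pos [ 0.5688 -0.2506  0.3504] yaw 0.252 inc cm [ 4.67 -1.24 20.04]
```

>>> servo_tool:
  increments:
    - [[8.54, 2.4, -0.6, 2.5, 0], [8.54, 4.7, -1.2, 6, 0], [8.54, 4.7, -1.2, 10, 0], [8.54, 4.7, -1.2, 12, 0], [8.54, 4.7, -1.2, 12, 0]]

```text
t: 2.45
tool_pos: [0.6096, -0.2258, 0.2252]
tool_rot: [-3.112, -0.396, 0.011]
contact_force: [-0.7, 0.8, -0.9]
opening: 0.0852
grip_force: 0.0
```

```bash
python3 - <<'E'
from h import *
w=grab('wrist');to([.611,-.227,.15])
print(proj(w,(.611,-.227,.175)))
im=w['img'][:,:,::-1].copy()
cv2.imwrite('pics/w2.png',im)
E
```

```text
t 2.5 pos [ 0.6108 -0.2264  0.2285] yaw 0.253 inc cm [0.02 0.08 7.84]
(np.float64(253.24324502376578), np.float64(218.53426173594303))
```

View pics/w2.png

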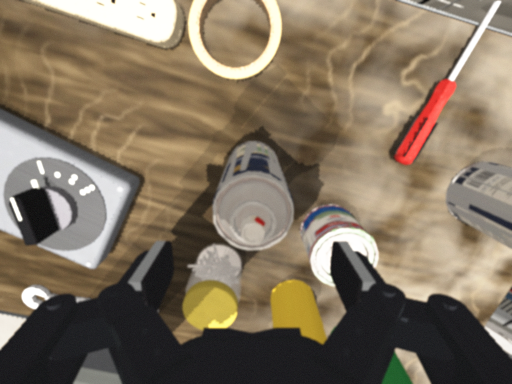

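The can's top is centred near (253,212) and its nozzle at (254,235). It looks about 80 px wide, somewhat narrow for 67 mm, so I'll check its height and width across two views before gripping.

```bash
python3 - <<'E'
from h import *
w=grab('wrist');t=grab('top')
def tri(d1,p1,d2,p2):
    c1,r1=ray(d1,*p1);c2,r2=ray(d2,*p2);s=np.linalg.lstsq(np.c_[r1,-r2],c2-c1,rcond=None)[0]
    return c1+s[0]*r1,c2+s[1]*r2
print('nozzle',tri(t,(266.7,148.6),w,(253,237)))
R,c=cam(w);print('wrist depth at z.175',(R.T@(np.array([.611,-.227,.175])-c))[2],'fx',w['fx'])
R,c=cam(t);print('top depth',(R.T@(np.array([.611,-.227,.175])-c))[2],'fx',t['fx'])
for p in[(.611,-.227,.189),(.611,-.227,.175),(.611,-.227,.13),(.611,-.227,0)]:print(np.round(proj(w,p)),np.round(proj(t,p)))
E
```

```text
nozzle (array([ 0.60876534, -0.22931373,  0.19876722]), array([ 0.60882983, -0.2286409 ,  0.19863993]))
wrist depth at z.175 0.1971102312848268 fx 272.78052503974106
top depth 1.6239192724865985 fx 458.94922108930126
[251. 227.] [266. 150.]
[251. 218.] [266. 152.]
[251. 198.] [265. 157.]
[251. 165.] [265. 173.]
```

```bash
python3 - <<'E'
import cv2,numpy as np
a=cv2.imread('pics/w2.png')[110:270,180:330];b=cv2.imread('pics/t.png')[130:190,245:305]
c=cv2.imread('pics/s.png')[155:245,255:390]
cv2.imwrite('pics/z.png',np.hstack([cv2.resize(a,(375,400),interpolation=2),cv2.resize(b,(400,400),interpolation=2)]))
E
```

```text
(no output)
```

View pics/z.png

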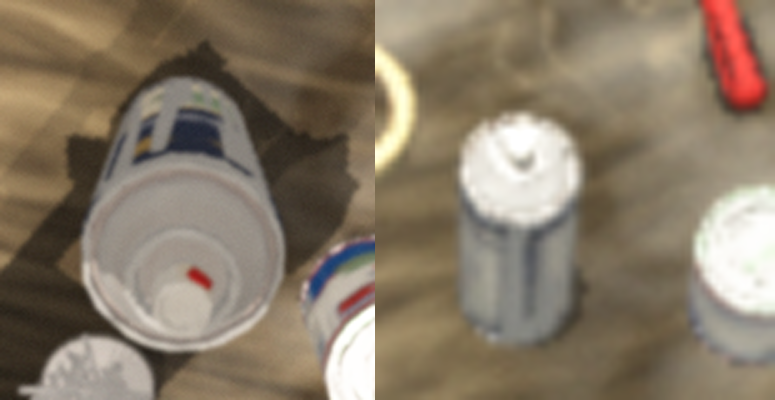

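The two views give the nozzle at z≈0.19 and a width of ≈64 mm, which matches the described can. Left crop: rim centre (183,258), nozzle (185,300). I'll descend and grip.

>>> servo_tool:
  increments:
    - [[8.54, 0, 0.1, 2.5, 0], [8.54, 0, 0.1, 5, 0], [8.54, 0, 0.1, 7, 0], [8.54, 0, 0.1, 8, 0], [8.54, 0, 0.1, 8, 0]]

```text
t: 3.1
tool_pos: [0.6122, -0.2274, 0.1505]
tool_rot: [-3.116, -0.397, 0.0]
contact_force: [-0.3, 0.2, -0.5]
opening: 0.0854
grip_force: 0.0
```

>>> servo_tool:
  increments:
    - [[6.0, 0, 0, 0, 0], [6.0, 0, 0, 0, 0], [6.0, 0, 0, 0, 0], [6.0, 0, 0, 0, 0], [6.0, 0, 0, 0, 0]]
  newtons: 50

```text
t: 3.6
tool_pos: [0.6137, -0.2277, 0.1534]
tool_rot: [3.114, 0.397, 0.006]
contact_force: [-0.7, 1.3, 6.8]
opening: 0.0609
grip_force: 50.3
```

>>> servo_tool:
  increments:
    - [[6.0, 0, 0, -1.5, 0], [6.0, 0, 0, -4, 0], [6.0, 0, 0, -8, 0], [6.0, 0, 0, -12, 0], [6.0, 0, 0, -14, 0]]

```text
t: 4.1
tool_pos: [0.6132, -0.2277, 0.2959]
tool_rot: [3.113, 0.397, 0.008]
contact_force: [-0.0, -0.2, -2.3]
opening: 0.0609
grip_force: 50.2
```

```bash
python3 - <<'E'
from h import *
w=grab('wrist');to([.554,.18,.29]);o=ctrl.get_obs();print(o['opening'],o['grip_force'],o['contact_force'])
a=grab('scene')
cv2.imwrite('pics/w3.png',np.hstack([cv2.resize(w['img'][:,:,::-1],(400,300)),cv2.resize(a['img'][120:270,200:400,::-1],(400,300),interpolation=2)]))
E
```

```text
t 4.15 pos [ 0.6141 -0.2282  0.299 ] yaw 0.254 inc cm [  4.42 -41.03   0.63]
0.06101141874134464 50.18618214642629 [ 0.65981197 -1.15525146  0.79446771]
```

View pics/w3.png

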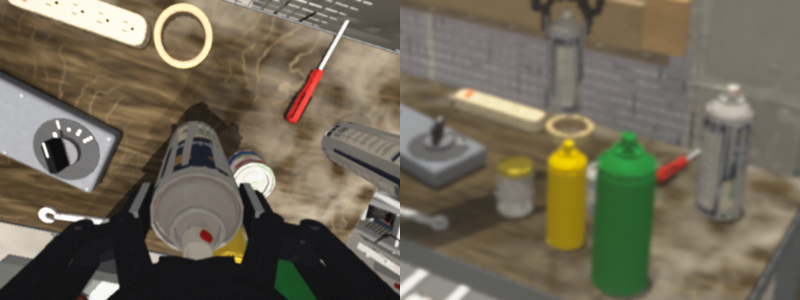

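The can hangs upright between the fingers (scene crop 567,60) and is clear of the bench. I'll carry it over the seat.

>>> servo_tool:
  increments:
    - [[6.0, 0.2, -2, 0, 0], [6.0, 0.6, -5.5, 0, 0], [6.0, 1.0, -9.5, 0, 0], [6.0, 1.5, -14, 0, 0], [6.0, 2, -18.5, 0, 0]]

```text
t: 4.7
tool_pos: [0.5832, -0.0407, 0.2872]
tool_rot: [-3.114, -0.397, 0.007]
contact_force: [1.3, -0.3, -2.3]
opening: 0.0608
grip_force: 50.2
```

>>> servo_tool:
  increments:
    - [[6.0, 0.5, -4.5, 0, 0], [6.0, 1, -9, 0, 0], [6.0, 1.5, -13.5, 0, 0], [6.0, 2, -17.5, 0, 0], [6.0, 2.4, -20, 0, 0]]

```text
t: 5.2
tool_pos: [0.5556, 0.1597, 0.2873]
tool_rot: [-3.115, -0.402, 0.008]
contact_force: [0.9, 0.2, -2.3]
opening: 0.0607
grip_force: 50.2
```

>>> servo_tool:
  increments:
    - [[6.0, 0.2, -1.5, 0, 0], [6.0, 0.4, -2.5, 1.5, 0], [6.0, 0.4, -2.5, 3, 0], [6.0, 0.4, -2.5, 4, 0], [6.0, 0.4, -2.5, 4, 0]]

```text
t: 5.7
tool_pos: [0.5544, 0.1803, 0.2463]
tool_rot: [3.116, 0.395, -0.01]
contact_force: [0.2, 0.7, -2.9]
opening: 0.0608
grip_force: 50.2
```

```bash
python3 - <<'E'
from h import *
w=grab('wrist');a=grab('scene');to([.554,.18,.228])
o=ctrl.get_obs();p=o['tool_pos'];ax=np.array([.968,.251,0])*-.0035
b=p+ax
for d,n in((w,'w'),(a,'s')): print(n,[np.round(proj(d,q),1) for q in((.554,.18,.083),[b[0],b[1],p[2]-.153])])
u,v=map(int,proj(a,(.554,.18,.15)))
np.savez('a.npz',w=w['img'],a=a['img'])
cv2.imwrite('pics/p1.png',np.hstack([cv2.resize(w['img'][:,:,::-1],(400,300)),cv2.resize(a['img'][v-45:v+45,u-60:u+60,::-1],(400,300),interpolation=2)]));print(u-60,v-45)
E
```

```text
t 5.8 pos [0.5558 0.1807 0.2495] yaw 0.252 inc cm [-0.19  0.02  2.15]
w [array([252. , 178.2]), array([251.8, 183.1])]
s [array([187.1, 168.1]), array([186.6, 165.3])]
125 108
```

View pics/p1.png

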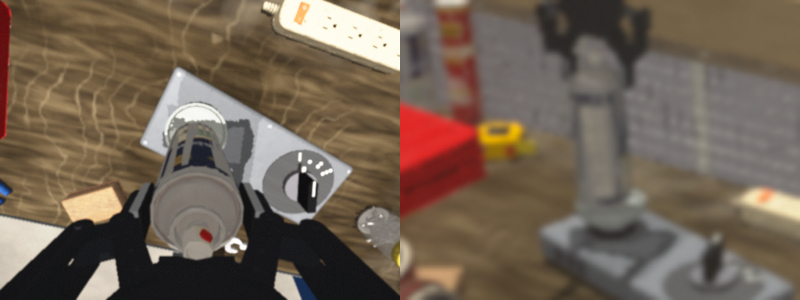

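The can hangs just above the seat. In the wrist view the seat is at (197,120) with the can in line; in the scene crop the rim is about 583–641 and the can about 578–626. I'll measure both edges at pixel level before lowering.

```bash
python3 - <<'E'
import numpy as np,cv2
f=np.load('a.npz')
g=cv2.cvtColor(f['a'],cv2.COLOR_RGB2GRAY)
print('scene rows, cols 172-204')
for r in range(144,182,2): print(r,' '.join('%3d'%x for x in g[r,172:206]))
w=cv2.cvtColor(f['w'],cv2.COLOR_RGB2GRAY)
print('wrist')
for r in (136,142,148,154,160,166): 
    d=w[r,190:320];print(r,[ (190+i,int(d[i])) for i in range(1,129) if abs(int(d[i+1])-int(d[i-1]))>45])
print([ (i,int(w[i,252])) for i in range(110,190,2)])
E
```

```text
scene rows, cols 172-204
144 113 108 106 105  98  90  94 110 124 130 129 125 125 123 116 108  97  85  82  82  88 103 113 113 109 109 114 117 117 118 118 113 106 110
146 111 109 109 106  96  87  91 105 118 125 124 122 122 121 117 111 101  88  80  78  82 101 119 124 120 117 119 121 121 121 120 116 109 109
148 107 108 104  99  91  87  92 104 120 127 128 125 124 124 120 114 104  92  81  73  76  93 109 113 114 115 117 120 122 125 127 126 120 117
150 104 104 103 102 101  97  95 102 117 125 127 125 124 123 121 113 105  94  82  71  79 104 121 123 120 117 116 117 116 116 116 117 116 116
152 100 100 100 102 104 100  95 100 111 120 125 125 123 122 121 115 108  96  83  73  77  94 108 115 117 116 117 121 121 121 121 121 118 116
154 100 101 101 102 102  99  95  98 108 115 119 120 119 119 119 115 108  97  85  79  83  92 103 110 113 111 111 113 114 114 114 115 115 116
156 101 102 103 103 103  99  94  96 105 112 116 121 121 119 119 116 110 102  96  97  98  99 103 108 110 109 110 111 110 106 101 104 109 110
158  94  94  96  96  97  95  93  96 104 113 118 123 124 124 123 119 112 107 104 102 102 102 106
[... 1828 characters left out ...]
 (274, 175), (275, 211), (281, 221), (283, 200), (287, 202), (288, 145), (305, 149), (306, 111), (318, 115)]
160 [(215, 221), (216, 179), (218, 204), (220, 218), (221, 174)]
166 [(213, 234), (214, 187), (215, 131), (225, 138)]
[(110, 189), (112, 185), (114, 188), (116, 187), (118, 187), (120, 187), (122, 186), (124, 188), (126, 188), (128, 184), (130, 148), (132, 224), (134, 223), (136, 210), (138, 246), (140, 248), (142, 248), (144, 248), (146, 248), (148, 248), (150, 247), (152, 242), (154, 187), (156, 131), (158, 108), (160, 107), (162, 110), (164, 108), (166, 108), (168, 106), (170, 108), (172, 112), (174, 122), (176, 72), (178, 37), (180, 46), (182, 76), (184, 58), (186, 37), (188, 36)]
```

```bash
python3 - <<'E'
from h import *
w=grab('wrist');o=ctrl.get_obs();p=o['tool_pos'];R=cv2.Rodrigues(np.array(o['tool_rot'],float))[0]
r=onz(w,252,130.5,.083);b=onz(w,252,154.5,p[2]-.153)
print(p,'rim far (tool x,y from TCP)',(R.T@(r-p))[:2],'can far',(R.T@(b-p))[:2])
l=onz(w,218.5,154,.083);q=onz(w,288,154,.083);print('rim lr y',(R.T@(l-p))[:2],(R.T@(q-p))[:2],'width',np.linalg.norm(l-q))
E
```

```text
[0.55618295 0.18087013 0.25046701] rim far (tool x,y from TCP) [0.04984505 0.00018802] can far [0.0271758  0.00016824]
rim lr y [ 0.02500295 -0.03582587] [0.02502293 0.03896439] width 0.07479025778475278
```

The wrist camera sees the rim's far edge and the can's far base edge directly. The can needs about 5–10 mm along tool +x, so I'll shift 6 mm and lower part-way, then look again.

>>> servo_tool:
  increments:
    - [[6.0, 0.3, 0.1, 0.4, 0], [6.0, 0.6, 0.1, 0.8, 0], [6.0, 0.6, 0.1, 0.8, 0], [6.0, 0.6, 0.1, 0.8, 0]]

```text
t: 6.25
tool_pos: [0.5619, 0.1822, 0.2421]
tool_rot: [3.116, 0.397, -0.001]
contact_force: [0.9, -0.1, -2.5]
opening: 0.061
grip_force: 50.3
```

```bash
python3 - <<'E'
from h import *
w=grab('wrist');o=ctrl.get_obs();p=o['tool_pos'];R=cv2.Rodrigues(np.array(o['tool_rot'],float))[0]
print(p,o['contact_force'])
im=w['img'];g=cv2.cvtColor(im,cv2.COLOR_RGB2GRAY)
for u in(240,246,252,258,264): print(u,[(i,int(g[i,u])) for i in range(120,176)if abs(int(g[i+1,u])-int(g[i-1,u]))>18])
f=lambda u,v,z:(1000*(R.T@(onz(w,u,v,z)-p))[:2]).round(1)
print([ (v,f(252,v,.083)) for v in range(124,172,6)],f(252,150,.087))
cv2.imwrite('pics/p2.png',cv2.resize(im[110:230,172:332,::-1],(800,600),interpolation=2))
E
```

```text
[0.56192519 0.18224582 0.24232311] [-0.63650713 -1.14213694 -2.91827225]
240 [(139, 180), (141, 164), (142, 223), (143, 245), (145, 229), (147, 237), (155, 240), (156, 205), (157, 154), (158, 118), (160, 118)]
246 [(137, 188), (138, 159), (140, 146), (141, 221), (142, 245), (146, 241), (154, 245), (155, 214), (156, 164), (157, 137)]
252 [(137, 189), (138, 161), (140, 170), (141, 234), (143, 233), (145, 227), (146, 245), (153, 249), (154, 231), (155, 176), (156, 141), (157, 125), (174, 129), (175, 102)]
258 [(137, 185), (138, 148), (139, 108), (140, 114), (141, 184), (142, 241), (144, 239), (146, 234), (153, 248), (154, 227), (155, 171), (156, 148), (157, 142), (158, 129), (165, 115), (166, 99), (172, 109), (173, 126), (175, 111)]
264 [(138, 191), (139, 173), (140, 137), (142, 155), (143, 229), (146, 234), (148, 236), (154, 244), (155, 210), (156, 165), (157, 142), (159, 127), (160, 102), (162, 114), (163, 131), (166, 127), (167, 117)]
[(124, array([57.1,  0.2])), (130, array([51.2,  0.2])), (136, array([45.1,  0.2])), (142, array([39. ,  0.2])), (148, array([32.8,  0.2])), (154, array([26.5,  0.2])), (160, array([20.2,  0.2])), (166, array([13.7,  0.2]))] [31.4  0.2]
```

View pics/p2.png

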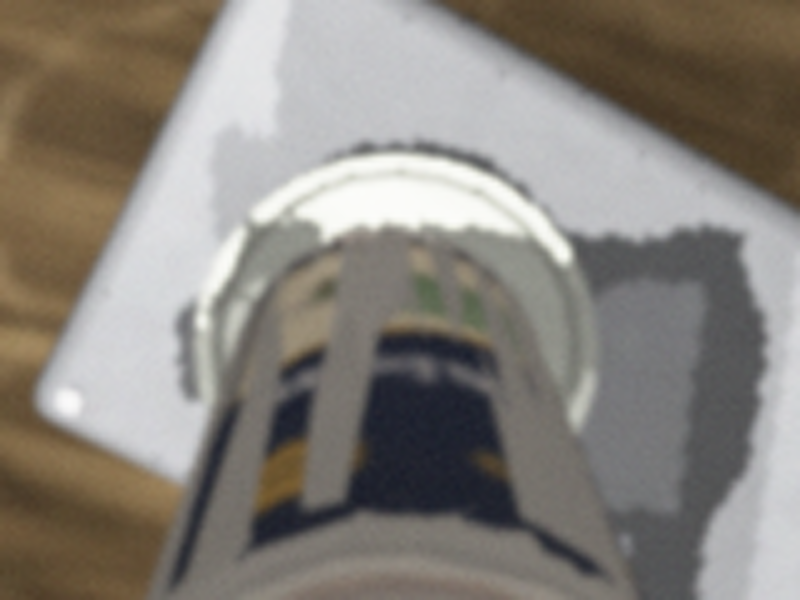

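The crop shows the rim ellipse spanning x 195–598 with its top at y 152, and the can base centred near x 388 with its far edge at y≈232. So the can still needs about +4.5 mm in tool x and +1.5 mm in y. After that I'll lower it into the dish.

>>> servo_tool:
  increments:
    - [[6.0, 0.2, 0.1, 0, 0], [6.0, 0.45, 0.15, 0, 0], [6.0, 0.45, 0.15, 0.4, 0], [6.0, 0.45, 0.15, 0.8, 0], [6.0, 0.45, 0.15, 1.0, 0]]

```text
t: 6.8
tool_pos: [0.5662, 0.1819, 0.2313]
tool_rot: [3.116, 0.398, -0.002]
contact_force: [-0.4, 0.0, -2.2]
opening: 0.0605
grip_force: 50.2
```

```bash
python3 - <<'E'
from h import *
w=grab('wrist');o=ctrl.get_obs();p=o['tool_pos'];R=cv2.Rodrigues(np.array(o['tool_rot'],float))[0]
print(p,o['contact_force'],o['wrist_torque'])
im=w['img'];g=cv2.cvtColor(im,cv2.COLOR_RGB2GRAY)
for u in(240,252,264): print(u,[(i,int(g[i,u])) for i in range(134,176)if abs(int(g[i+1,u])-int(g[i-1,u]))>18])
for v in(174,178,182): print(v,[(i,int(g[v,i])) for i in range(200,305)if abs(int(g[v,i+1])-int(g[v,i-1]))>22])
f=lambda u,v,z:(1000*(R.T@(onz(w,u,v,z)-p))[:2]).round(1)
print([ (v,f(252,v,.083)) for v in range(142,172,4)],f(252,154,.077))
E
```

```text
[0.56608186 0.18183519 0.23108059] [-0.67922789  0.09774011 -1.9910942 ] [-0.04274265  0.00057142  0.01712656]
240 [(143, 189), (144, 173), (146, 164), (147, 221), (148, 245), (150, 232), (152, 239), (155, 238), (156, 207), (157, 166), (158, 129)]
252 [(142, 186), (143, 157), (144, 122), (145, 131), (146, 202), (147, 240), (149, 232), (151, 236), (154, 242), (155, 214), (156, 168), (157, 134), (174, 128), (175, 107)]
264 [(143, 192), (144, 174), (145, 138), (146, 102), (147, 102), (148, 157), (149, 230), (152, 235), (155, 238), (156, 210), (157, 160), (158, 136), (159, 124), (160, 99), (162, 111), (163, 131), (166, 128), (167, 115)]
174 [(204, 212), (205, 191), (206, 150), (208, 133), (209, 178), (210, 221), (211, 223), (212, 178), (213, 136), (215, 143), (216, 166), (217, 189), (219, 186), (220, 159), (221, 125), (222, 104), (278, 133), (289, 125)]
178 [(204, 199), (205, 166), (206, 137), (208, 136), (209, 163), (211, 179), (212, 155), (214, 143), (215, 168), (216, 190), (218, 176), (219, 134), (220, 109), (246, 104), (247, 75), (248, 49), (266, 77), (267, 94)]
182 [(204, 210), (205, 190), (206, 146), (208, 153), (209, 180), (211, 178), (212, 149), (214, 159), (215, 185), (217, 166), (218, 126), (219, 105), (229, 98), (230, 78), (231, 59), (235, 55), (236, 80), (237, 105), (258, 83), (259, 67), (271, 87), (272, 110)]
[(142, array([40.6,  0.1])), (146, array([36.6,  0.1])), (150, array([32.6,  0.1])), (154, array([28.6,  0.1])), (158, array([24.5,  0.2])), (162, array([20.4,  0.2])), (166, array([16.3,  0.2])), (170, array([12.1,  0.2]))] [27.5  0.2]
```

Centred to within ~2 mm. Next I'll press down.

>>> servo_tool:
  increments:
    - [[6.0, 0.1, 0, 0.2, 0], [6.0, 0.1, 0, 0.4, 0], [6.0, 0.1, 0, 0.6, 0], [6.0, 0.1, 0, 0.8, 0]]
  newtons: 70

```text
t: 7.25
tool_pos: [0.5684, 0.1825, 0.226]
tool_rot: [-3.116, -0.398, -0.004]
contact_force: [-0.6, 0.6, 4.7]
opening: 0.0609
grip_force: 51.0
```

>>> servo_tool:
  increments:
    - [[6.0, 0, 0, 0.3, 0], [6.0, 0, 0, 0.6, 0], [6.0, 0, 0, 0.8, 0], [6.0, 0, 0, 0.8, 0]]

```text
t: 7.65
tool_pos: [0.5677, 0.1822, 0.2164]
tool_rot: [-3.116, -0.398, -0.001]
contact_force: [0.0, 0.3, 0.9]
opening: 0.0614
grip_force: 50.5
```

It looks snapped over; I'll press on to the stop to be sure.

>>> servo_tool:
  increments:
    - [[5.0, 0, 0, 0.2, 0], [5.0, 0, 0, 0.4, 0], [5.0, 0, 0, 0.6, 0], [5.0, 0, 0, 0.6, 0], [5.0, 0, 0, 0.6, 0]]

```text
t: 8.15
tool_pos: [0.5696, 0.1829, 0.216]
tool_rot: [-3.115, -0.398, -0.011]
contact_force: [-3.2, 0.6, 17.3]
opening: 0.0603
grip_force: 74.6
```

The seat is on its stop (17 N at 12 mm down). I'll relax the push, then release.

>>> servo_tool:
  increments:
    - [[5.0, 0, 0, -0.3, 0], [5.0, 0, 0, -0.3, 0], [8.54, 0, 0, -0.3, 0], [8.54, 0, 0, -0.3, 0], [8.54, 0, 0, -0.3, 0]]

```text
t: 8.65
tool_pos: [0.5671, 0.182, 0.2123]
tool_rot: [3.116, 0.397, -0.003]
contact_force: [-0.1, 0.8, -0.3]
opening: 0.0855
grip_force: 0.0
```

>>> servo_tool:
  increments:
    - [[8.54, 0, 0, 0, 0], [8.54, 0, 0, 0, 0], [8.54, 0, 0, 0, 0], [8.54, 0, 0, 0, 0]]

```text
t: 9.05
tool_pos: [0.5676, 0.1822, 0.2132]
tool_rot: [3.116, 0.398, -0.0]
contact_force: [-0.3, -0.1, -0.1]
opening: 0.0855
grip_force: 0.0
```

```bash
python3 - <<'E'
from h import *
o=ctrl.get_obs();print(o['tool_pos'],o['opening'],o['contact_force'])
E
```

```text
[0.56755864 0.1821529  0.21323669] 0.08550104283844706 [-0.27671904 -0.08247621 -0.05043231]
```

>>> servo_tool:
  increments:
    - [[8.54, 0, 0, -1.5, 0], [8.54, 0, 0, -5, 0], [8.54, 0, 0, -9.5, 0], [8.54, 0, 0, -14, 0], [8.54, 0, 0, -15, 0]]

```text
t: 9.55
tool_pos: [0.5694, 0.1825, 0.3726]
tool_rot: [-3.116, -0.398, -0.02]
contact_force: [-0.6, 0.2, 1.1]
opening: 0.0855
grip_force: 0.0
```

>>> servo_tool:
  increments:
    - [[8.54, -2, 3, 0, 0], [8.54, -5, 7.0, 0, 0], [8.54, -8, 11, 0, 0], [8.54, -10.5, 15, 0, 0], [8.54, -11.4, 16.7, 0, 0]]

```text
t: 10.05
tool_pos: [0.4979, -0.0108, 0.3644]
tool_rot: [3.116, 0.393, 0.002]
contact_force: [0.5, 0.7, -1.8]
opening: 0.0854
grip_force: 0.0
```

>>> servo_tool:
  increments:
    - [[8.54, 0, 0, 2, -3], [8.54, 0, 0, 4, -6], [8.54, 0, 0, 6, -6], [8.54, 0, 0, 6, -6], [8.54, 0, 0, 6, -6]]

```text
t: 10.55
tool_pos: [0.4991, -0.0081, 0.3039]
tool_rot: [3.091, 0.56, 0.0]
contact_force: [0.2, -0.4, -0.3]
opening: 0.0853
grip_force: 0.0
```

```bash
python3 - <<'E'
from h import *
w=grab('wrist');a=grab('scene');to([.51,-.008,.09])
im=w['img'];cv2.imwrite('pics/e_w.png',im[:,:,::-1])
u,v=proj(w,(.51,-.008,.09));print(u,v)
g=cv2.cvtColor(im,cv2.COLOR_RGB2GRAY)
x0,y0=int(u)-80,max(int(v)-80,0);G=g[y0:y0+160,x0:x0+160]
for nm,m in(('dark',cv2.inRange(G,0,45)),('white',cv2.inRange(G,215,255))):
    n,l,s,c=cv2.connectedComponentsWithStats(m)
    for i in range(1,n):
        if s[i,4]>12:
            r=cv2.minAreaRect(np.argwhere(l==i)[:,::-1].astype(np.float32));print(nm,s[i].tolist(),(c[i]+[x0,y0]).round(1),np.round(r[1],1),round(r[2]))
E
```

```text
t 10.65 pos [ 0.4997 -0.0081  0.3052] yaw 0.359 inc cm [ 0.92  0.32 21.52]
254.2578119329237 159.55533777867873
dark [76, 56, 10, 44, 293] [254.1 161.7] [ 9. 43.] 0
dark [46, 108, 8, 5, 13] [224.1 188.7] [7.3 2.3] 39
dark [37, 112, 13, 14, 119] [216.9 197.9] [10.3 13.4] 31
dark [23, 126, 53, 34, 894] [219.4 226. ] [51.  28.8] 37
white [0, 0, 75, 93, 4321] [202.1 114.2] [72.2 92.4] 27
white [79, 32, 4, 12, 45] [254.5 116.6] [11.  3.] 90
white [90, 43, 5, 6, 24] [266.1 124.7] [5. 4.] 90
white [78, 46, 6, 8, 41] [254.4 128.9] [7. 5.] 90
white [100, 47, 9, 9, 48] [278. 130.] [4.2 9.9] 45
white [106, 58, 14, 8, 68] [286.7 140.5] [ 5.  14.3] 68
white [137, 62, 5, 5, 20] [313.1 143. ] [4. 4.] 90
white [3, 149, 21, 11, 147] [185.9 233.1] [10. 20.] 90
```

The bar is aligned with the tool's x (dark blob at (254,162), nose line (254,129), rest mark (254,117)) and about 2 mm off in y. I still need the plate centre and the bar height.

```bash
python3 - <<'E'
from h import *
w=grab('wrist');a=grab('scene');o=ctrl.get_obs();p=o['tool_pos'];R=cv2.Rodrigues(np.array(o['tool_rot'],float))[0]
g=cv2.cvtColor(w['img'],cv2.COLOR_RGB2GRAY)
f=lambda u,v,z:(1000*(R.T@(onz(w,u,v,z)-p))[:2]).round(1)
print('col',[(i,int(g[i,254])) for i in range(95,235,3)])
print('row165',[(i,int(g[165,i])) for i in range(185,330,3)])
m=cv2.inRange(g[85:240,185:325],70,150);m=cv2.morphologyEx(m,cv2.MORPH_OPEN,np.ones((5,5)))
c=max(cv2.findContours(m,0,2)[0],key=cv2.contourArea);e=cv2.fitEllipse(cv2.convexHull(c));print(e[0][0]+185,e[0][1]+85,e[1],'->',f(e[0][0]+185,e[0][1]+85,.046))
gs=cv2.cvtColor(a['img'],cv2.COLOR_RGB2GRAY)
q=p+R@np.array([.012,.002,0])
for z in(.08,.09,.10,.11):print(z,np.round(proj(a,(q[0],q[1],z)),1))
u,v=map(int,proj(a,(q[0],q[1],.09)))
for r in range(v-14,v+14):print(r,' '.join('%3d'%x for x in gs[r,u-9:u+10]));
print(u-9)
E
```

```text
col [(95, 173), (98, 190), (101, 191), (104, 189), (107, 188), (110, 143), (113, 255), (116, 255), (119, 255), (122, 255), (125, 153), (128, 255), (131, 255), (134, 147), (137, 255), (140, 244), (143, 160), (146, 212), (149, 158), (152, 160), (155, 149), (158, 35), (161, 23), (164, 25), (167, 30), (170, 32), (173, 34), (176, 32), (179, 53), (182, 79), (185, 78), (188, 76), (191, 80), (194, 90), (197, 95), (200, 163), (203, 188), (206, 127), (209, 82), (212, 94), (215, 104), (218, 83), (221, 78), (224, 80), (227, 88), (230, 103), (233, 94)]
row165 [(185, 115), (188, 112), (191, 151), (194, 200), (197, 218), (200, 223), (203, 223), (206, 222), (209, 190), (212, 124), (215, 80), (218, 59), (221, 65), (224, 57), (227, 57), (230, 63), (233, 74), (236, 79), (239, 119), (242, 128), (245, 128), (248, 105), (251, 33), (254, 26), (257, 26), (260, 88), (263, 129), (266, 126), (269, 101), (272, 79), (275, 81), (278, 81), (281, 77), (284, 80), (287, 81), (290, 81), (293, 88), (296, 98), (299, 91), (302, 85), (305, 58), (308, 96), (311, 130), (314, 138), (317, 146), (320, 138), (323, 120), (326, 1
[... 1728 characters left out ...]
 122 107  83  58  44  43  43  50  75 103 114 111 106 104
187 136 126 120 113 107 103  93  75  55  44  42  43  50  71  96 110 112 112 106
188 118 106 100  96  92  89  82  67  51  44  43  44  51  69  91 108 118 120 113
189 103  94  90  89  86  84  79  65  51  44  43  46  57  69  81  93 104 109 106
190  96  91  86  83  83  84  81  69  52  45  45  52  64  71  74  78  84  88  93
191  90  84  77  73  77  82  82  72  57  49  50  60  72  77  76  75  75  78  85
192  78  70  65  65  71  78  80  74  66  61  63  70  77  81  80  77  74  72  77
193  64  61  61  63  68  74  77  76  75  74  76  78  79  79  78  74  70  67  69
194  60  62  64  65  67  71  72  74  75  77  77  78  77  75  73  70  68  65  65
208
```

```bash
python3 - <<'E'
from h import *
w=grab('wrist');o=ctrl.get_obs();p=o['tool_pos'];R=cv2.Rodrigues(np.array(o['tool_rot'],float))[0]
f=lambda u,v,z:(1000*(R.T@(onz(w,u,v,z)-p))[:2]).round(1)
print('plate far/near',f(254.3,110,.046),f(254.3,198,.046),'LR',f(213,165,.046),f(297,165,.046),'rest mark',f(254.5,116.6,.046))
for z in(.09,.095,.1):print('bar nose/tail',f(254.3,126.5,z),f(254.3,179.5,z))
print(p)
E
```

```text
plate far/near [67.9  3.5] [-57.9   4. ] LR [ -7.7 -55.3] [-7.7 65. ] rest mark [59.3  3.9]
bar nose/tail [49.9  3.1] [-16.8   3.4]
bar nose/tail [50.4  3.1] [-15.4   3.3]
bar nose/tail [50.8  3. ] [-14.    3.2]
[ 0.49967587 -0.00810998  0.30479821]
```

>>> servo_tool:
  increments:
    - [[5.0, 0.4, 0.2, 4, 0], [5.0, 0.8, 0.35, 8, 0], [5.0, 0.8, 0.35, 12, 0], [5.0, 0.8, 0.35, 14, 0], [5.0, 0.8, 0.35, 14, 0]]
  newtons: 40

```text
t: 11.3
tool_pos: [0.5056, -0.0081, 0.1597]
tool_rot: [-3.089, -0.56, 0.01]
contact_force: [0.0, 0.5, -1.4]
opening: 0.0497
grip_force: 0.0
```

```bash
python3 - <<'E'
from h import *
w=grab('wrist','f_w.png');o=ctrl.get_obs();p=o['tool_pos'];R=cv2.Rodrigues(np.array(o['tool_rot'],float))[0]
f=lambda u,v,z:(1000*(R.T@(onz(w,u,v,z)-p))[:2]).round(1)
print(p,o['opening'])
g=cv2.cvtColor(w['img'],cv2.COLOR_RGB2GRAY)
u0,v0=proj(w,p*[1,1,0]+[0,0,.095]);print(u0,v0)
G=g[100:330,150:350]
for nm,m in(('dark',cv2.inRange(G,0,45)),('white',cv2.inRange(G,215,255))):
    n,l,s,c=cv2.connectedComponentsWithStats(m)
    for i in range(1,n):
        if s[i,4]>40: print(nm,(s[i]+[150,100,0,0,0]).tolist(),(c[i]+[150,100]).round(1))
print('col',[(i,int(g[i,252])) for i in range(130,300,4)])
for v in(170,200,220):print(v,[f(252,v,.095)],[(i,int(g[v,i])) for i in range(200,310,4)])
E
```

```text
[ 0.50720931 -0.00840743  0.16239012] 0.04979886005048282
252.26114156928077 211.0636982890948
dark [245, 160, 18, 76, 1007] [253.4 201.5]
dark [150, 233, 102, 97, 3985] [184. 292.]
dark [295, 234, 55, 96, 3205] [323.2 291.9]
dark [209, 280, 33, 12, 161] [226.5 285.6]
white [150, 100, 139, 120, 6581] [187.1 141.7]
white [251, 123, 7, 19, 105] [253.7 132.1]
white [299, 134, 51, 55, 866] [328.7 167.4]
white [269, 141, 9, 8, 58] [272.9 144.5]
white [285, 147, 14, 13, 109] [291. 153.]
white [251, 148, 7, 11, 65] [254.2 152.7]
white [294, 162, 22, 14, 155] [304.6 168.7]
white [227, 242, 53, 26, 476] [258.  253.9]
white [233, 311, 72, 17, 634] [267.  319.1]
col [(130, 255), (134, 255), (138, 255), (142, 164), (146, 132), (150, 255), (154, 241), (158, 218), (162, 23), (166, 24), (170, 145), (174, 149), (178, 150), (182, 154), (186, 152), (190, 151), (194, 164), (198, 163), (202, 52), (206, 30), (210, 28), (214, 26), (218, 29), (222, 28), (226, 28), (230, 29), (234, 38), (238, 71), (242, 82), (246, 221), (250, 226), (254, 228), (258, 210), (262, 128), (266, 121), (270, 95), (274, 73), (278, 
[... 393 characters left out ...]
 255), (308, 243)]
200 [array([ 9.1, -0.1])] [(200, 70), (204, 72), (208, 73), (212, 71), (216, 91), (220, 94), (224, 102), (228, 136), (232, 144), (236, 140), (240, 141), (244, 87), (248, 26), (252, 139), (256, 91), (260, 25), (264, 95), (268, 107), (272, 105), (276, 107), (280, 103), (284, 72), (288, 75), (292, 72), (296, 73), (300, 72), (304, 73), (308, 70)]
220 [array([-7.2, -0.1])] [(200, 104), (204, 71), (208, 69), (212, 72), (216, 69), (220, 79), (224, 91), (228, 93), (232, 97), (236, 95), (240, 94), (244, 65), (248, 25), (252, 27), (256, 30), (260, 26), (264, 90), (268, 94), (272, 95), (276, 94), (280, 99), (284, 97), (288, 98), (292, 94), (296, 98), (300, 81), (304, 75), (308, 114)]
```

The bar is at u≈254 (1–2 mm off) and its centre about 6 mm ahead. I'll correct and descend.

>>> servo_tool:
  increments:
    - [[5.0, 0.3, 0.1, 1, 0], [5.0, 0.6, 0.1, 3, 0], [5.0, 0.6, 0.1, 5, 0], [5.0, 0.6, 0.1, 6.5, 0], [5.0, 0.6, 0.1, 6.5, 0]]

```text
t: 11.85
tool_pos: [0.513, -0.0073, 0.0969]
tool_rot: [-3.09, -0.56, 0.004]
contact_force: [-0.9, 0.1, -0.3]
opening: 0.0499
grip_force: 0.0
```

>>> servo_tool:
  increments:
    - [[5.0, 0, 0, 0.3, 0], [5.0, 0, 0, 0.6, 0], [5.0, 0, 0, 0.9, 0], [5.0, 0, 0, 0.9, 0]]

```text
t: 12.25
tool_pos: [0.5139, -0.0074, 0.0894]
tool_rot: [3.091, 0.56, 0.0]
contact_force: [0.4, 0.0, 0.7]
opening: 0.0499
grip_force: 0.0
```

>>> servo_tool:
  increments:
    - [[0.8, 0, 0, 0, 0], [0.8, 0, 0, 0, 0], [0.8, 0, 0, 0, 0], [0.8, 0, 0, 0, 0], [0.8, 0, 0, 0, 0]]

```text
t: 12.75
tool_pos: [0.5138, -0.0068, 0.0897]
tool_rot: [-3.09, -0.56, 0.0]
contact_force: [-3.1, 4.5, 5.6]
opening: 0.0134
grip_force: 40.5
```

Gripped at 13.4 mm. Next I'll turn clockwise, which is positive about the tool's z.

>>> servo_tool:
  increments:
    - [[0.8, 0, -0.15, 0, 6], [0.8, 0, -0.15, 0, 14], [0.8, 0, -0.15, 0, 22], [0.8, 0, -0.15, 0, 30], [0.8, 0, -0.15, 0, 36]]

```text
t: 13.25
tool_pos: [0.5138, -0.0085, 0.0898]
tool_rot: [3.106, -0.427, 0.003]
contact_force: [-0.8, -8.3, 1.6]
opening: 0.0135
grip_force: 40.1
```

```bash
python3 - <<'E'
from h import *
to([0,0,0]);o=ctrl.get_obs();print(o['contact_force'],o['wrist_torque'],o['opening'])
E
```

```text
t 13.25 pos [ 0.5138 -0.0085  0.0898] yaw -0.273 inc cm [-49.73  12.99   8.91]
[-0.78125222 -8.33148288  1.61291618] [-1.27992003  0.30457426  0.11768843] 0.01349070178049192
```

>>> servo_tool:
  increments:
    - [[0.8, 0.05, 0.15, 0, 7], [0.8, 0.05, 0.25, 0, 14], [0.8, 0.05, 0.25, 0, 21], [0.8, 0.05, 0.25, 0, 28], [0.8, 0.05, 0.25, 0, 32]]

```text
t: 13.75
tool_pos: [0.5128, -0.0103, 0.0897]
tool_rot: [2.87, -1.266, 0.001]
contact_force: [-3.5, -4.3, 4.3]
opening: 0.0131
grip_force: 40.5
```

>>> servo_tool:
  increments:
    - [[0.8, 0, 0, 0, 0], [0.8, 0, 0, 0, 0], [0.8, 0, 0, 0, 0]]

```text
t: 14.05
tool_pos: [0.5128, -0.0103, 0.0897]
tool_rot: [2.873, -1.261, 0.001]
contact_force: [-4.0, -4.8, 4.8]
opening: 0.0135
grip_force: 40.5
```

```bash
python3 - <<'E'
from h import *
to([0,0,0]);w=grab('wrist','g.png');o=ctrl.get_obs();print(o['contact_force'],o['wrist_torque'],o['opening'])
a=grab('scene')
g=cv2.cvtColor(w['img'],cv2.COLOR_RGB2GRAY);G=g[130:330,170:340]
m=cv2.inRange(G,205,255);n,l,s,c=cv2.connectedComponentsWithStats(m)
for i in range(1,n):
    if s[i,4]>30: print((s[i]+[170,130,0,0,0]).tolist(),(c[i]+[170,130]).round(1))
print(proj(w,o['tool_pos']*[1,1,0]+[0,0,.046]))
E
```

```text
t 14.05 pos [ 0.5128 -0.0103  0.0897] yaw -0.827 inc cm [-35.49  37.02   9.03]
[-4.36778579 -4.58414055  4.56715441] [-0.68180456  0.69774182  0.13100583] 0.013232985045188054
[170, 130, 123, 59, 1352] [229.3 144.7]
[248, 144, 12, 30, 251] [253.1 157.1]
[217, 160, 16, 20, 195] [224.5 169.6]
[200, 184, 11, 10, 94] [205.1 188.5]
[248, 184, 8, 13, 89] [251.3 189.7]
[170, 199, 22, 11, 125] [180.2 203.9]
[250, 222, 4, 43, 163] [251.5 243.2]
[325, 240, 15, 31, 218] [334.7 260. ]
[170, 254, 10, 17, 87] [173.  264.9]
[233, 304, 26, 24, 303] [241.  316.1]
(np.float64(251.0852960337673), np.float64(224.20199641743852))
```

The three-dot mark (253,157), nose (251,190) and bar line (251.5,243) are collinear, so the dial is at three. I'll hold a bit longer and check the can numerically.

>>> servo_tool:
  increments:
    - [[0.8, 0, 0, 0, 0], [0.8, 0, 0, 0, 0], [0.8, 0, 0, 0, 0], [0.8, 0, 0, 0, 0], [0.8, 0, 0, 0, 0]]

```text
t: 14.65
tool_pos: [0.5128, -0.0102, 0.0897]
tool_rot: [2.873, -1.261, 0.001]
contact_force: [-4.4, -5.1, 4.0]
opening: 0.0133
grip_force: 40.5
```

```bash
python3 - <<'E'
from h import *
a=grab('scene');t=grab('top');o=ctrl.get_obs();print(o['contact_force'],o['grip_force'])
g=cv2.cvtColor(a['img'],cv2.COLOR_RGB2GRAY)
for z in(.252,.238,.063,.071): print(z,np.round(proj(a,(.556,.18,z)),1),np.round(proj(t,(.556,.18,z)),1))
for r in list(range(126,172,4)): print(r,' '.join('%3d'%x for x in g[r,172:206]))
gt=cv2.cvtColor(t['img'],cv2.COLOR_RGB2GRAY)
for r in range(180,226,3): print(r,' '.join('%3d'%x for x in gt[r,146:190:2]))
E
```

```text
[-4.81776228 -4.0531483   4.98068718] 40.49994707107544
0.252 [184.  129.5] [156.8 198. ]
0.238 [184.3 132.8] [157.6 199.6]
0.063 [187.8 172.2] [167.3 218.1]
0.071 [187.6 170.5] [166.9 217.3]
126 114 114 114 115 120 122 117 108 101  96  92  89  88  85  84  88  93  93  89  85  81  76  68  60  57  55  53  53  53  52  52  52  52  53
130 112 113 114 113 112 111 110 110 111 115 128 154 176 172 142 115 112 120 123 121 118 118 118 117 116 116 115 114 110 107 104 103 100  90
134 114 114 116 115 114 114 115 117 125 137 144 139 131 125 125 124 125 127 128 122 118 117 116 115 115 115 113 109 111 119 121 119 120 121
138 113 114 114 113 113 122 140 160 171 178 184 189 188 183 179 176 174 170 164 153 141 128 119 116 119 121 119 117 120 122 118 112 110 107
142 112 109 108 109 107  99  96  99 102 105 107 110 111 109 108 108 103  94  90  88  83  83  98 112 116 120 126 126 123 120 119 114 107 108
146 113 111 111 112 113 111 105  95  95 105 109 110 109 108 107 107 107  98  89  85  86  91 106 120 120 119 121 122 122 122 120 117 110 109
150 105 105 105 106 108 110 106  97  97 113 126 130 129 126 126 124 
[... 1543 characters left out ...]
 234 210 178  95 154 209 211 209 211 211 210 210 209 210
207 123 172 203 200 225 228 227 222 225 178 115 120 107 183 219 213 209 210 211 212 211 208
210  95 159 204 122 134 189 185 140 100  94 137 134 125 108 210 248 212 211 211 210 210 212
213  91 127 210 210 141 116 129  86 110 139 144 142 133 120 110 182 227 210 212 211 210 211
216  92 115 209 216 228 162 127 129  91 117 135 139 133 131 111 179 207 191 211 211 214 211
219 114 109 208 212 235 222 141 133 131  99 124 129 134 131 112 197 192 155 214 215 214 212
222 106 122 208 213 218 235 221 129 128 128 114 131 128 125 185 241 119 197 213 217 215 214
225  99 104 200 210 210 220 251 250 242 181 163 178 196 244 229 115 182 213 215 217 216 212
```

The nozzle is at (184,130) in the scene view against (184,129.5) predicted for an upright can in the latched seat. Handing in.

```bash
python3 -c "
from station import ctrl
print(ctrl.finish_job())"
```

```text
the job is handed in; nothing more can be done
None
```

I handed the job in at about 15 s of the 48 s; no verdict came back. By my measurements the can stands upright and free in the latched seat, and the gripper is holding the dial at the three-dot mark.

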